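Find the blind hole and present the coral block hole-up

ROBOT

A 6-joint arm with a two-finger parallel gripper is mounted at the origin on the work surface. World frame = base frame: x ahead of the robot, y to its left, z up, the work surface at z = 0. Lengths are in mm, angles in rad, forces in N, time in s.
With the tool pointing down it reaches from about 275 to 750 mm from the base axis. Payload 10.2 kg.
Tool frame: the origin (TCP) lies midway between the tips of the shut fingers; the grasp point (between the pads) lies 19 mm behind it; z points along the fingers, y is the direction in which the jaws open and shut (so a half turn about z gives the same grasp; the last joint's range is limited). The gripper opens to 85 mm and grips with 20 to 120 N. Pads are 22 mm wide; open, the fingers measure 114 mm over their backs; the gripper's body (76 mm by 85 mm) begins 54 mm behind the grasp point. The pads swing forward as they close: fully open they stand 13 mm farther back than shut.
Start: joints at [0.99, 0.313, 1.498, -0, 1.331, -0.223], TCP at [183.875, 491.753, 231.294] pointing down, gripper open.
Joint ranges: [-2.94, 2.94], [-0.97, 2.17], [0.19, 2.56], [-1.23, 4.37], [0.02, 3.11], [-2.88, 2.88]. Speed limits (rad/s): [2.39, 2.39, 3.01, 3.14, 3.14, 3.14].

INTERFACE

Orientations are given as a unit quaternion [w, x, y, z].
In Python, from rig import sense, optics, ctrl gives the robot as it stands.
- The arm moves only by the tool play_rows, never from a script. Its argument "plan" is a list of rows, each a list of 7 numbers: the shift along the world's x, y, z in mm, then the turn, a rotation vector about the world's x, y, z in rad, then the opening, from -1 (shut) to 1 (fully open), so that 0 is half open. A call has 1 to 5 rows; each row shifts and turns the pose as measured when the row begins; what a row does not reach is not made up. A row lasts 1/12 s, in which the tool goes at most 41.7 mm and 7.16 degrees, less where a joint would pass 70% of its speed; a pose out of reach is approached as far as the arm can. A call is refused whole if a number of a shift passes 41.7 or a number of a turn 0.125, either way. A call with a gripper value outside its range is refused whole. The fingers move at their own pace and stop on an object; "grip_force" is the grip in N (left out, the last holds). Time passes only in rows, so rows that do not move let the fingers close. It gives the time, the measured TCP pose, the force and the opening at its end, in the units of the state.
- sense(): the state, without advancing time (a new reading comes with each control period).
- optics.capture(name): name is "scene" or "top"; returns a dict with "img" (400x640x3 uint8, blue, green, red), "fx", "fy", "cx", "cy" (pixels), "world_to_cam" (4x4, takes a point from world to camera coordinates). Camera axes: x right, y up, looking along -z (the intrinsics and any distortion apply to the point x, -y, -z); pixel columns grow to the right and rows downward; lengths in mm; the calibration is good to about 2 mm. A picture is of the moment at which its call begins. There is no depth.
- ctrl.finish_job(): hands the job in, once; it reports no verdict.
The state is a dict: "time_s": time; "joints": joint angles; "dq": joint speeds; "tau": joint torques, N m; "eef_pos": TCP position; "ee_rot": TCP orientation; "force": force on the tool from outside, world axes, zero at the start; "wrist_torque": the same for the moment, N m; "grip_width": opening from 0.0 (shut) to 1.0 (fully open).
Only numpy, scipy, OpenCV 4.12 (cv2) and the standard library are available. Lean on these libraries where they do the work, as an engineer would, in place of code of your own. Each camera call takes 0.05 s, during which the arm holds its last target. There are 200 camera calls.

TASK

Of the two cement coral-mounting blocks take the one standing in the taped square: its single blind hole faces sideways or down, so find where it is and turn the block over until the hole faces straight up. Finish still holding it in the gripper, level, over the middle of the white tray with roughly a hand's breadth of air beneath it, ready for a coral fragment to be glued in. Leave the other block, the tray and the other things on the bench where they are.

Things in the scene. Friction and masses are not known exactly. Their poses are not given: they have to be found in the camera images.
- block_a: one of two outwardly identical plain grey cement coral-mounting blocks, a 50 mm cube, about 0.15 to 0.3 kg, with a single blind hole (24 mm across, 28 mm deep) in the middle of one face; the other five faces are plain. Origin at the cube's centre, axes square to its faces. This one's hole opens in the face that its +x axis points to. At the start its z axis is up, so the hole faces sideways (any direction). Either block may be the one in the taped square.
- block_b: one of two outwardly identical plain grey cement coral-mounting blocks, a 50 mm cube, about 0.15 to 0.3 kg, with a single blind hole (24 mm across, 28 mm deep) in the middle of one face; the other five faces are plain. Origin at the cube's centre, axes square to its faces. This one's hole opens in the face that its -z axis points to. At the start its z axis is up, so the hole is underneath. Either block may be the one in the taped square.
- tape: square outline of pale paper tape stuck flat on the black bench, 120 mm outside, tape 12 mm wide, under 1 mm thick; origin at its centre on the bench. The block to take stands in its middle within about 10 mm, at its own yaw; the other block stands at least 150 mm away.
- tray: white plastic open tray fixed to the bench, 200 mm (its x) by 150 mm (its y), 25 mm high, walls 4 mm; origin at the centre of its underside on the bench.
- petri: glass petri dish, 86 mm across, 15 mm high; bystander, origin at the centre of its underside
- forceps: steel forceps lying flat, 140 mm long, 8 mm high; bystander, origin at mid-length on the bench
- brush: small brush lying flat, 170 mm long; bystander, origin at mid-length on the bench
- jar: clear sample jar, 60 mm across, 75 mm high; bystander, origin at the centre of its underside
- squeeze: white bottle, 60 mm across, 160 mm high; bystander, origin at the centre of its underside
- slidebox: grey slide box, 90 x 100 mm, 35 mm high; bystander, origin at the centre of its underside

How it is judged:
By the outcome, as a careful person would: the job done as asked, in the order asked, and still so for the second after the job is handed in, while the arm keeps its last pose, push and grip.
It also fails if it takes over 67 s, if anything falls off the work surface, if the arm or the gripper's body presses on something with over 40 N, if the wrist force passes 120 N, or if a joint passes its speed limit or range.

## Working session

There is one attempt and no reset: what is moved stays moved. The work goes in short steps, Python scripts to look and compute and a tool call to move; the robot and the scene stay as the last step left them, time stands still between calls to the robot, and variables do not carry over. Pictures are saved under pics/ and viewed, about 8 in all and at most 12, crops included, and the job is handed in when it is done.

Besides the shell and the picture viewer there is one more tool, called after "Request:" as name(argument=value, ...) on one line, values as JSON. play_rows: Moves the arm, as the interface text tells. Its arguments: {"type":"object","properties":{"plan":{"type":"array"},"grip_force":{"type":"number"}},"required":["plan"]}

```bash
mkdir -p pics; cat > h.py <<'E'
from rig import sense, optics, ctrl
import numpy as np, cv2
def cap(n,f=None):
    c=optics.capture(n)
    if f: cv2.imwrite('pics/'+f,c['img'])
    return c
def ray(c,u,v):
    W=c['world_to_cam'];R=W[:3,:3];t=W[:3,3]
    d=np.array([(u-c['cx'])/c['fx'],-(v-c['cy'])/c['fy'],-1.])
    return -R.T@t, R.T@d
def onz(c,u,v,z):
    o,d=ray(c,u,v); return o+d*(z-o[2])/d[2]
def proj(c,p):
    q=c['world_to_cam']@np.append(p,1); return c['cx']+c['fx']*q[0]/-q[2], c['cy']-c['fy']*q[1]/-q[2]
def tri(c1,p1,c2,p2):
    o1,d1=ray(c1,*p1);o2,d2=ray(c2,*p2)
    s=np.linalg.lstsq(np.c_[d1,-d2],o2-o1,rcond=None)[0]
    a,b=o1+d1*s[0],o2+d2*s[1]; return (a+b)/2,np.linalg.norm(a-b)
E
python3 - <<'E'
from h import *
for n in('scene','top'):
    c=cap(n,n+'1.png'); print(n,c.keys(),c['fx'],c['cx'],c['cy'],np.linalg.inv(c['world_to_cam'])[:3].round(2))
    np.save(n+'1.npy',c,allow_pickle=True)
print(sense())
E
```

```text
scene dict_keys(['img', 'fx', 'fy', 'cx', 'cy', 'world_to_cam']) 398.25734213874944 322.99948196447997 196.11438494959256 [[-6.30000e-01 -5.40000e-01  5.50000e-01  1.24519e+03]
 [ 7.80000e-01 -4.50000e-01  4.50000e-01  5.13600e+02]
 [ 1.00000e-02  7.10000e-01  7.00000e-01  9.03080e+02]]
top dict_keys(['img', 'fx', 'fy', 'cx', 'cy', 'world_to_cam']) 515.1163815715154 319.23205522644065 198.85690273935262 [[-1.00000e-02  1.00000e+00 -1.00000e-01  4.30350e+02]
 [-1.00000e+00 -1.00000e-02  2.00000e-02 -2.00600e+01]
 [ 1.00000e-02  1.00000e-01  1.00000e+00  1.61479e+03]]
{'time_s': 0.1, 'joints': array([ 9.89584868e-01,  3.13390003e-01,  1.49834288e+00,  3.73095600e-05,
        1.33098113e+00, -2.23385279e-01]), 'dq': array([-0.00010813, -0.00193891, -0.0017153 ,  0.00046658,  0.00083569,
       -0.00081358]), 'tau': array([ 2.59411412e-03, -4.12898111e+01, -2.60140353e+01, -2.07009721e-04,
        3.01011605e-03, -3.02620401e-05]), 'eef_pos': array([183.7489225 , 491.56308141, 230.80123016]), 'ee_rot': array([-2.36197533e-04,  1.77964460e-01,  9.84036755e-01, -5.08823759e-04]), 'force': array([0.79871617, 1.27912469, 0.58912054]), 'wrist_torque': array([-0.00569171, -0.02175389,  0.00701643]), 'grip_width': 1.0007055865206291}
```

View pics/scene1.png

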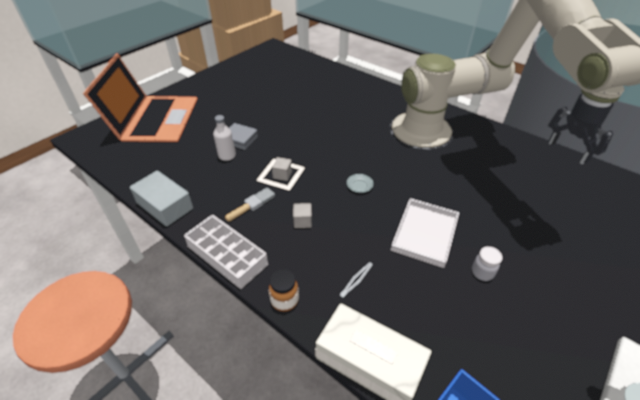

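View pics/top1.png

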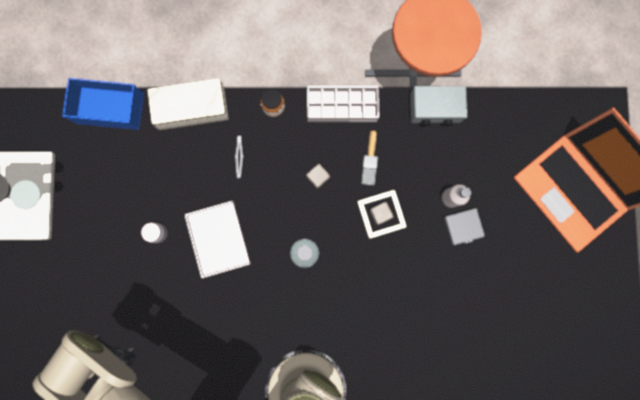

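The scene view shows the taped block at about (283,169), the other block at (302,215) and the tray at (427,232). In the top view they are at (382,213), (318,176) and (217,240). Next I'll crop and measure.

```bash
python3 - <<'E'
from h import *
s=np.load('scene1.npy',allow_pickle=True).item();t=np.load('top1.npy',allow_pickle=True).item()
a=cv2.resize(s['img'][145:235,245:335],(480,480),interpolation=cv2.INTER_CUBIC)
b=cv2.resize(t['img'][155:245,300:410],(587,480),interpolation=cv2.INTER_CUBIC)[:,:320*2]
cv2.imwrite('pics/crop1.png',cv2.resize(np.hstack([a,b]),(800,360)))
for n,c in(('s',s),('t',t)):
  g=cv2.cvtColor(c['img'],cv2.COLOR_BGR2GRAY)
  m=cv2.threshold(g,100,255,0)[1]
  for k in cv2.findContours(m,cv2.RETR_CCOMP,cv2.CHAIN_APPROX_SIMPLE)[0]:
    A=cv2.contourArea(k)
    if 150<A<6000:
      (x,y),wh,an=cv2.minAreaRect(k); p=onz(c,x,y,0)
      if abs(p[1])<420 and 250<p[0]<720: print(n,A,(round(x),round(y)),np.round(wh),round(an),'z0',p.round(), 'z50',onz(c,x,y,50).round(),cv2.boxPoints(((x,y),wh,an)).round(1).tolist())
E
```

```text
s 379.5 (302, 214) [23. 18.] 90 z0 [636. -60.   0.] z50 [670. -28.  50.] [[293.0, 203.0], [311.0, 203.0], [311.0, 226.0], [293.0, 226.0]]
s 3126.0 (426, 231) [58. 58.] 18 z0 [453. 268.   0.] z50 [497. 282.  50.] [[389.1000061035156, 249.8000030517578], [407.1000061035156, 194.39999389648438], [462.5, 212.39999389648438], [444.5, 267.79998779296875]]
s 470.0 (249, 204) [13. 55.] 62 z0 [ 708. -221.    0.] z50 [ 738. -180.   50.] [[221.5, 210.60000610351562], [269.70001220703125, 185.0], [276.0, 196.8000030517578], [227.89999389648438, 222.5]]
s 358.0 (360, 183) [18. 25.] 90 z0 [406.  -6.   0.] z50 [453.  22.  50.] [[347.0, 174.0], [372.0, 174.0], [372.0, 192.0], [347.0, 192.0]]
s 994.0 (280, 174) [38. 35.] 28 z0 [ 541. -243.    0.] z50 [ 580. -202.   50.] [[255.3000030517578, 180.10000610351562], [271.8999938964844, 149.3000030517578], [305.1000061035156, 167.10000610351562], [288.5, 198.0]]
s 222.5 (280, 174) [30. 18.] 14 z0 [ 541. -242.   -0.] z50 [ 580. -201.   50.] [[263.5, 178.89999389648438], [267.8999938964844, 161.1999969482422], [297.3999938964844, 168.60000610351562], [292.89
[... 760 characters left out ...]
, [394.79998779296875, 187.8000030517578], [407.29998779296875, 227.1999969482422], [368.29998779296875, 239.5]]
t 802.0 (382, 214) [29. 29.] 73 z0 [ 539. -241.    0.] z50 [ 535. -234.   50.] [[363.29998779296875, 203.89999389648438], [391.20001220703125, 195.3000030517578], [399.8999938964844, 223.3000030517578], [371.8999938964844, 232.0]]
t 303.5 (318, 175) [18. 18.] 45 z0 [662. -41.   0.] z50 [654. -40.  50.] [[305.0, 175.0], [317.5, 162.5], [330.5, 175.5], [318.0, 188.0]]
t 531.5 (370, 157) [15. 55.] 4 z0 [ 719. -208.    0.] z50 [ 710. -202.   50.] [[361.20001220703125, 183.8000030517578], [365.0, 129.39999389648438], [379.5, 130.39999389648438], [375.70001220703125, 184.8000030517578]]
```

View pics/crop1.png

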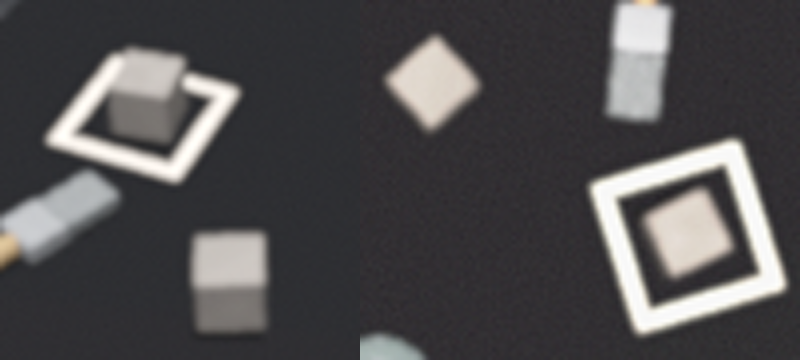

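The two blocks' visible faces are all plain, so the taped block's hole is on a far side or underneath. I'll triangulate the height and get the yaw.

```bash
python3 - <<'E'
from h import *
s=np.load('scene1.npy',allow_pickle=True).item();t=np.load('top1.npy',allow_pickle=True).item()
print('block top',tri(s,(282,163.2),t,(381.6,212.7)))
q=[onz(t,*p,50)[:2] for p in [[369.4,208.8],[385.8,200.6],[393.8,216.6],[377.4,224.8]]]
for i in range(4):
  d=q[(i+1)%4]-q[i]; print(q[i].round(),np.linalg.norm(d).round(1),np.degrees(np.arctan2(d[1],d[0])).round(1))
print('tape top', tri(s,(280,174),t,(382,214)))
# tray rim corners
print('tray', tri(s,(426,231),t,(217,239)))
for z in (0,25):
  print([onz(t,*p,z)[:2].round() for p in [(182.4,213.2),(232.7,199.3),(250.8,264.9),(200.5,278.8)]])
from scipy.spatial.transform import Rotation as R
w,x,y,z=sense()['ee_rot'];print(R.from_quat([x,y,z,w]).as_matrix().round(3))
for r in range(4): pass
c=[*q,];m=np.mean(q,axis=0);print(m,[ (proj(s,[*p,50]),proj(s,[*p,0])) for p in q])
E
```

```text
block top (array([ 537.87377344, -233.66129263,   49.77145534]), np.float64(0.7783578336839788))
[ 550. -197.] 56.4 -63.9
[ 575. -248.] 54.4 -154.5
[ 526. -271.] 56.2 116.0
[ 501. -220.] 54.3 25.7
tape top (array([ 538.87871632, -243.89964905,   -3.48472287]), np.float64(3.7568163968343806))
tray (array([462.62095282, 272.05373078,  12.26834615]), np.float64(1.1830407433787664))
[array([544., 384.]), array([587., 227.]), array([382., 169.]), array([340., 324.])]
[array([542., 377.]), array([584., 223.]), array([382., 166.]), array([342., 319.])]
[[-0.937  0.35  -0.001]
 [ 0.35   0.937 -0.001]
 [ 0.    -0.001 -1.   ]]
[ 538.15295085 -233.94423219] [((np.float64(287.47133454742624), np.float64(169.62497467705208)), (np.float64(288.3238543978539), np.float64(180.92544666108822))), ((np.float64(271.01995516531895), np.float64(167.01914757987274)), (np.float64(272.2960973405216), np.float64(178.31313555322205))), ((np.float64(276.27041817403733), np.float64(156.87331208381897)), (np.float64(277.3785109977029), np.float64(168.11689076860432))), ((np.float64(292.2392712910578), np.float64(159.35172235229572)), (np.float64(292.9466332161125), np.float64(170.6049535604896)))]
```

Block is at (538,-234), top at z≈50, with face normals at 26°/116°. The tray centre is (463,272). I'll grip the 26° pair, so the other hidden side (-64°) and the bottom stay free to be inspected. Now moving over.

Request:
play_rows(plan=[[17.7, -36.3, 0, 0, 0, -0.038, 1], [17.7, -36.3, 0, 0, 0, -0.038, 1], [17.7, -36.3, 0, 0, 0, -0.038, 1], [17.7, -36.3, 0, 0, 0, -0.038, 1], [17.7, -36.3, 0, 0, 0, -0.038, 1]])

```text
time_s: 0.52
eef_pos: [270.2, 307.4, 228.0]
ee_rot: [-0.002, 0.269, 0.963, -0.002]
force: [1.6, -0.4, -0.4]
grip_width: 0.999
```

Request:
play_rows(plan=[[17.7, -36.3, 0, 0, 0, -0.038, 1], [17.7, -36.3, 0, 0, 0, -0.038, 1], [17.7, -36.3, 0, 0, 0, -0.038, 1], [17.7, -36.3, 0, 0, 0, -0.038, 1], [17.7, -36.3, 0, 0, 0, -0.038, 1]])

```text
time_s: 0.93
eef_pos: [358.4, 118.3, 227.6]
ee_rot: [-0.002, 0.362, 0.932, -0.001]
force: [1.2, 1.6, 0.4]
grip_width: 1.001
```

Request:
play_rows(plan=[[17.7, -36.3, 0, 0, 0, -0.038, 1], [17.7, -36.3, 0, 0, 0, -0.038, 1], [17.7, -36.3, 0, 0, 0, -0.038, 1], [17.7, -36.3, 0, 0, 0, -0.038, 1], [17.7, -36.3, 0, 0, 0, -0.038, 1]])

```text
time_s: 1.35
eef_pos: [446.6, -70.7, 227.4]
ee_rot: [-0.002, 0.455, 0.891, -0.001]
force: [0.6, -0.1, -0.6]
grip_width: 0.998
```

Request:
play_rows(plan=[[18.3, -32.7, 0, 0, 0, -0.035, 1], [18.3, -32.7, 0, 0, 0, -0.035, 1], [18.3, -32.7, 0, 0, 0, -0.035, 1], [18.3, -32.7, 0, 0, 0, -0.035, 1], [18.3, -32.7, 0, 0, 0, -0.035, 1]])

```text
time_s: 1.77
eef_pos: [539.8, -244.5, 225.6]
ee_rot: [-0.003, 0.536, 0.844, -0.001]
force: [0.2, 0.7, 1.2]
grip_width: 1.002
```

Request:
play_rows(plan=[[0, 0, -30, 0, 0, 0, 1], [0, 0, -30, 0, 0, 0, 1], [0, 0, -30, 0, 0, 0, 1], [0, 0, -30, 0, 0, 0, 1], [0, 0, 0, 0, 0, 0, 1]])

```text
time_s: 2.18
eef_pos: [541.9, -253.2, 99.9]
ee_rot: [-0.001, 0.54, 0.842, -0.001]
force: [-0.9, 1.4, -0.6]
grip_width: 1.004
```

```bash
python3 - <<'E'
from h import *
s=cap('scene');t=cap('top')
a=cv2.resize(s['img'][100:210,220:350],(400,340),interpolation=cv2.INTER_CUBIC)
b=cv2.resize(t['img'][160:260,330:450],(400,340),interpolation=cv2.INTER_CUBIC)
cv2.imwrite('pics/c2.png',np.hstack([a,b]))
q=sense();print(q['joints'].round(3),q['eef_pos'],q['ee_rot'])
E
```

```text
[-0.631  0.592  1.419 -0.002  1.124 -1.06 ] [ 544.18424243 -254.5713816   105.71750192] [ 0.00336334  0.53991803  0.84170986 -0.00131498]
```

View pics/c2.png

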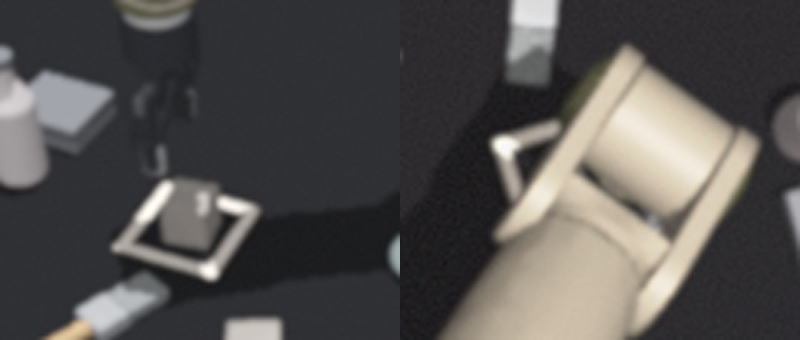

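The left crop shows the gripper just beyond the block (block at crop (190,215)); the top view is covered by the arm. The pose overshot by ~20 mm, so I'll correct that before descending.

Request:
play_rows(plan=[[-3, 10, -10, 0, 0, 0.012, 1], [-3, 10, -10, 0, 0, 0.012, 1], [0, 0, 0, 0, 0, 0, 1], [0, 0, 0, 0, 0, 0, 1], [0, 0, 0, 0, 0, 0, 1]])

```text
time_s: 2.7
eef_pos: [542.6, -237.1, 96.9]
ee_rot: [0.012, 0.529, 0.848, -0.002]
force: [0.5, -0.3, 0.2]
grip_width: 1.0
```

Request:
play_rows(plan=[[-2.5, 2, -15, 0.008, 0.009, 0, 1], [-2, 1, -15, 0.008, 0.009, 0, 1], [0, 0, -15, 0, 0, 0, 1], [0, 0, -10, 0, 0, 0, 1], [0, 0, 0, 0, 0, 0, 1]])

```text
time_s: 3.12
eef_pos: [539.0, -236.0, 40.5]
ee_rot: [0.002, 0.53, 0.848, 0.0]
force: [-0.3, 0.7, 0.2]
grip_width: 1.0
```

Request:
play_rows(plan=[[0, 1, -12, 0, 0, 0, 1], [0, 0, -10, 0, 0, 0, 1], [0, 0, -5, 0, 0, 0, 1], [0, 0, 0, 0, 0, 0, 1], [0, 0, 0, 0, 0, 0, 1]])

```text
time_s: 3.53
eef_pos: [538.8, -235.5, 11.2]
ee_rot: [0.001, 0.53, 0.848, 0.0]
force: [0.3, -0.2, 1.0]
grip_width: 1.001
```

Request:
play_rows(plan=[[0, 0, 0, 0, 0, 0, -1], [0, 0, 0, 0, 0, 0, -1], [0, 0, 0, 0, 0, 0, -1], [0, 0, 0, 0, 0, 0, -1], [0, 0, 0, 0, 0, 0, -1]], grip_force=50)

```text
time_s: 3.95
eef_pos: [539.7, -236.2, 13.3]
ee_rot: [0.002, 0.53, 0.848, 0.0]
force: [-0.5, -0.1, -1.4]
grip_width: 0.574
```

Request:
play_rows(plan=[[0, 0, 0, 0, 0, 0, -1], [0, 0, 0, 0, 0, 0, -1], [0, 0, 0, 0, 0, 0, -1], [0, 0, 0, 0, 0, 0, -1], [0, 0, 0, 0, 0, 0, -1]])

```text
time_s: 4.37
eef_pos: [539.4, -235.9, 13.0]
ee_rot: [0.002, 0.53, 0.848, 0.0]
force: [-0.3, 0.3, -2.0]
grip_width: 0.581
```

Gripped (about 49 mm). Lift, swing to the open middle and yaw the jaws onto y.

Request:
play_rows(plan=[[0, 0, 20, 0, 0, 0, -1], [0, 0, 35, 0, 0, 0, -1], [0, 0, 35, 0, 0, 0, -1], [0, 0, 35, 0, 0, 0, -1], [0, 0, 35, 0, 0, 0, -1]])

```text
time_s: 4.78
eef_pos: [534.3, -232.6, 170.1]
ee_rot: [-0.008, 0.53, 0.848, 0.001]
force: [0.4, -0.7, -2.2]
grip_width: 0.577
```

Request:
play_rows(plan=[[-6, 22, 15, 0, 0, 0.11, -1], [-6, 22, 15, 0, 0, 0.11, -1], [-6, 22, 15, 0, 0, 0.11, -1], [-6, 22, 15, 0, 0, 0.11, -1], [-6, 22, 15, 0, 0, 0.11, -1]])

```text
time_s: 5.2
eef_pos: [504.0, -123.2, 253.8]
ee_rot: [-0.003, 0.273, 0.962, -0.001]
force: [-0.5, -0.1, -1.9]
grip_width: 0.577
```

Request:
play_rows(plan=[[-6, 22, 0, 0, 0, 0.11, -1], [-6, 22, 0, 0, 0, 0.11, -1], [-6, 22, 0, 0, 0, 0.11, -1], [-6, 22, 0, 0, 0, 0.11, -1], [0, 0, 0, 0, 0, 0, -1]])

```text
time_s: 5.62
eef_pos: [478.0, -28.4, 258.4]
ee_rot: [0.002, 0.041, 0.999, -0.002]
force: [0.5, -0.4, -1.4]
grip_width: 0.579
```

Request:
play_rows(plan=[[0, 0, 0, 0, -0.12, 0, -1], [0, 0, 0, 0, -0.12, 0, -1], [0, 0, 0, 0, -0.12, 0, -1], [0, 0, 0, 0, -0.12, 0, -1], [0, 0, 0, 0, -0.12, 0, -1]])

```text
time_s: 6.03
eef_pos: [480.3, -29.2, 259.7]
ee_rot: [0.307, 0.041, 0.951, 0.008]
force: [0.9, 0.9, -2.1]
grip_width: 0.577
```

Request:
play_rows(plan=[[0, 0, 0, 0, -0.12, 0, -1], [0, 0, 0, 0, -0.12, 0, -1], [0, 0, 0, 0, -0.12, 0, -1], [0, 0, 0, 0, -0.12, 0, -1], [0, 0, 0, 0, -0.12, 0, -1]])

```text
time_s: 6.45
eef_pos: [475.8, -8.9, 299.8]
ee_rot: [0.498, 0.054, 0.865, 0.021]
force: [0.7, 0.9, -0.8]
grip_width: 0.578
```

Request:
play_rows(plan=[[0, 0, 0, 0, -0.12, 0, -1], [0, 0, 0, 0, -0.12, 0, -1], [0, 0, 0, 0, -0.06, 0, -1], [0, 0, 0, 0, 0, 0, -1], [0, 0, 0, 0, 0, 0, -1]])

```text
time_s: 6.87
eef_pos: [448.7, 17.4, 379.2]
ee_rot: [0.588, 0.074, 0.805, 0.026]
force: [-0.1, 0.3, -1.6]
grip_width: 0.582
```

```bash
cat > look.py <<'E'
from h import *
import sys
q=sense();p=q['eef_pos']
from scipy.spatial.transform import Rotation as R
w,x,y,z=q['ee_rot'];M=R.from_quat([x,y,z,w]).as_matrix()
g=p-19*M[:,2]
ims=[]
for n in('scene','top'):
    c=cap(n);u,v=map(int,proj(c,g));h=40
    u=min(max(u,h),640-h);v=min(max(v,h),400-h)
    ims.append(cv2.resize(c['img'][v-h:v+h,u-h:u+h],(400,400),interpolation=cv2.INTER_CUBIC))
cv2.imwrite('pics/'+sys.argv[1],np.hstack(ims))
print(p,M.round(3),q['joints'].round(3),q['time_s'])
E
python3 look.py c3.png
```

```text
[448.66801138  17.37199283 379.16710071] [[-0.298  0.089  0.95 ]
 [ 0.15   0.988 -0.046]
 [-0.943  0.129 -0.308]] [-0.453 -0.485  2.294  1.331  0.396 -2.877] 6.8667
```

View pics/c3.png

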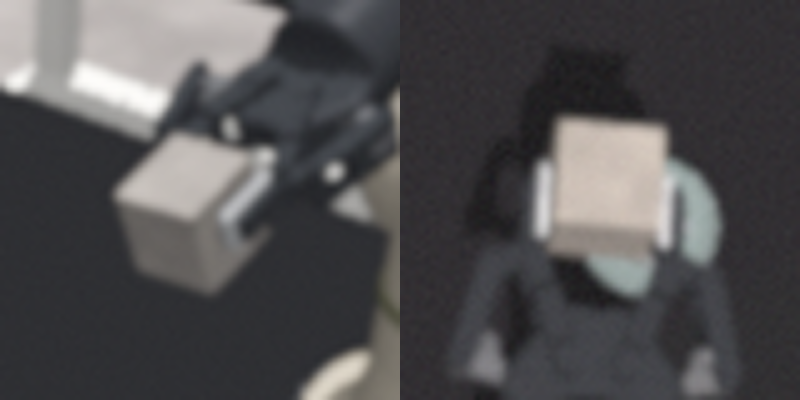

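The bottom (facing the scene camera, crop (165,250)) and the -64° side (facing up, top crop (610,170)) are both plain. The hole must be in the gripped -154° face, or possibly the 116° face, which was only seen as a sliver. I'll turn the tool back down, spin it, and set the block down with both of these faces toward the scene camera.

Request:
play_rows(plan=[[0, -10, -15, 0, 0.12, 0, -1], [0, -10, -15, 0, 0.12, 0, -1], [0, -10, -15, 0, 0.12, 0, -1], [0, -10, -15, 0, 0.12, 0, -1], [0, -10, -15, 0, 0.12, 0, -1]])

```text
time_s: 7.38
eef_pos: [449.7, -24.6, 310.5]
ee_rot: [0.364, 0.079, 0.928, 0.011]
force: [-0.3, -0.0, -2.7]
grip_width: 0.579
```

Request:
play_rows(plan=[[3, -10, -5, 0, 0.12, 0, -1], [3, -10, -5, 0, 0.12, 0, -1], [3, -10, -5, 0, 0.12, 0, -1], [3, -10, -5, 0, 0.12, 0, -1], [0, 0, 0, 0, 0, 0, -1]])

```text
time_s: 7.8
eef_pos: [462.8, -72.8, 281.5]
ee_rot: [0.119, 0.084, 0.989, -0.011]
force: [0.6, 0.5, -2.3]
grip_width: 0.576
```

```bash
cat > st.py <<'E'
from h import *
from scipy.spatial.transform import Rotation as R
q=sense();w,x,y,z=q['ee_rot'];M=R.from_quat([x,y,z,w]).as_matrix()
print(q['time_s'],q['eef_pos'].round(1),'y az',np.degrees(np.arctan2(M[1,1],M[0,1])).round(1),'x az',np.degrees(np.arctan2(M[1,0],M[0,0])).round(1));print(M.round(3),q['joints'].round(3))
E
python3 st.py
```

```text
7.8 [462.8 -72.8 281.5] y az 80.2 x az 170.3
[[-0.957  0.17   0.233]
 [ 0.164  0.985 -0.042]
 [-0.237 -0.002 -0.971]] [-0.442  0.017  1.737  0.067  1.157 -1.862]
```

Request:
play_rows(plan=[[4, -10, -10, 0.02, 0.12, 0, -1], [4, -10, -10, 0.02, 0.11, 0, -1], [4, -10, -10, 0, 0, -0.12, -1], [4, -10, -10, 0, 0, -0.12, -1], [0, 0, -10, 0, 0, -0.12, -1]])

```text
time_s: 8.22
eef_pos: [480.8, -115.9, 224.4]
ee_rot: [-0.001, 0.267, 0.964, 0.001]
force: [1.0, -0.4, -1.8]
grip_width: 0.579
```

Request:
play_rows(plan=[[0, 0, 0, 0, 0, -0.12, -1], [0, 0, 0, 0, 0, -0.12, -1], [0, 0, 0, 0, 0, -0.12, -1], [0, 0, 0, 0, 0, -0.12, -1], [0, 0, 0, 0, 0, -0.12, -1]])

```text
time_s: 8.63
eef_pos: [479.5, -116.9, 215.1]
ee_rot: [-0.006, 0.55, 0.835, 0.004]
force: [0.4, -0.0, -2.4]
grip_width: 0.581
```

Request:
play_rows(plan=[[0, 0, 0, 0, 0, -0.12, -1], [0, 0, 0, 0, 0, -0.12, -1], [0, 0, 0, 0, 0, -0.12, -1], [0, 0, 0, 0, 0, -0.12, -1], [0, 0, 0, 0, 0, -0.12, -1]])

```text
time_s: 9.05
eef_pos: [478.7, -117.4, 209.2]
ee_rot: [-0.008, 0.78, 0.625, 0.007]
force: [-0.6, 0.5, -2.1]
grip_width: 0.579
```

Request:
play_rows(plan=[[0, 0, 0, 0, 0, -0.12, -1], [0, 0, 0, 0, 0, -0.12, -1], [0, 0, 0, 0, 0, -0.12, -1], [0, 0, 0, 0, 0, -0.12, -1], [0, 0, 0, 0, 0, -0.12, -1]])

```text
time_s: 9.47
eef_pos: [477.8, -117.9, 203.5]
ee_rot: [-0.008, 0.935, 0.355, 0.01]
force: [-0.9, 0.1, -1.8]
grip_width: 0.58
```

Request:
play_rows(plan=[[0, 0, 0, 0, 0, -0.12, -1], [0, 0, 0, 0, 0, -0.12, -1], [0, 0, 0, 0, 0, -0.12, -1], [0, 0, 0, 0, 0, -0.12, -1], [0, 0, 0, 0, 0, -0.12, -1]])

```text
time_s: 9.88
eef_pos: [476.9, -118.4, 197.9]
ee_rot: [-0.008, 0.999, 0.05, 0.011]
force: [0.8, 0.2, -1.7]
grip_width: 0.575
```

```bash
python3 look.py c4.png; python3 st.py
```

```text
[ 476.87223243 -118.43265855  197.89003165] [[ 0.995  0.101  0.022]
 [ 0.1   -0.995  0.016]
 [ 0.023 -0.014 -1.   ]] [-0.496  0.26   1.66   0.026  1.211  0.965] 9.8833
9.9833 [ 476.8 -118.3  198. ] y az -83.9 x az 6.0
[[ 0.994  0.106  0.021]
 [ 0.105 -0.994  0.017]
 [ 0.023 -0.014 -1.   ]] [-0.495  0.26   1.66   0.026  1.212  0.961]
```

View pics/c4.png

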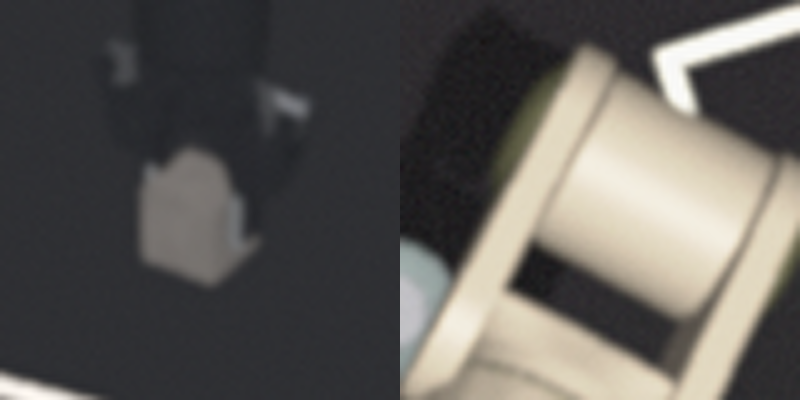

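The face toward the scene camera, crop (185,225), i.e. the 116° face, is plain too. By elimination the hole is in the gripped face, now at az 96°. I'll set the block down here, regrasp on the other pair, then tilt.

Request:
play_rows(plan=[[0, 0, -25, -0.009, 0.011, 0, -1], [0, 0, -30, -0.008, 0.01, 0, -1], [0, 0, -30, 0, 0, 0, -1], [0, 0, -25, 0, 0, 0, -1], [0, 0, -15, 0, 0, 0, -1]])

```text
time_s: 10.4
eef_pos: [478.1, -119.6, 69.9]
ee_rot: [0.002, 0.998, 0.064, 0.004]
force: [-0.5, 0.1, -2.3]
grip_width: 0.58
```

Request:
play_rows(plan=[[0, 0, -10, 0, 0, 0, -1], [0, 0, -5, 0, 0, 0, -1], [0, 0, 0, 0, 0, 0, -1], [0, 0, 0, 0, 0, 0, -1], [0, 0, 0, 0, 0, 0, -1]])

```text
time_s: 10.82
eef_pos: [476.0, -119.0, 49.7]
ee_rot: [-0.0, 0.997, 0.071, 0.001]
force: [-0.8, -0.1, -1.7]
grip_width: 0.58
```

```bash
python3 st.py
```

```text
10.8167 [ 476.  -119.    49.7] y az -81.9 x az 8.1
[[ 0.99   0.141  0.003]
 [ 0.141 -0.99   0.001]
 [ 0.003 -0.    -1.   ]] [-0.485  0.47   1.807  0.002  0.863  0.942]
```

Request:
play_rows(plan=[[0, 0, -15, 0, 0, 0, -1], [0, 0, -10, 0, 0, 0, -1], [0, 0, -5, 0, 0, 0, -1], [0, 0, 0, 0, 0, 0, -1], [0, 0, 0, 0, 0, 0, -1]])

```text
time_s: 11.23
eef_pos: [478.2, -120.1, 21.7]
ee_rot: [0.001, 0.997, 0.072, 0.004]
force: [0.0, -0.6, -1.3]
grip_width: 0.575
```

Request:
play_rows(plan=[[0, 0, -4, 0, 0, 0, -1], [0, 0, -3, 0, 0, 0, -1], [0, 0, -2, 0, 0, 0, -1], [0, 0, 0, 0, 0, 0, -1], [0, 0, 0, 0, 0, 0, -1]])

```text
time_s: 11.65
eef_pos: [479.0, -120.4, 13.2]
ee_rot: [0.002, 0.997, 0.073, 0.005]
force: [-0.2, 0.2, -1.8]
grip_width: 0.584
```

Request:
play_rows(plan=[[0, 0, -1.5, 0, 0, 0, -1], [0, 0, -1, 0, 0, 0, -1], [0, 0, 0, 0, 0, 0, 1], [0, 0, 0, 0, 0, 0, 1], [0, 0, 0, 0, 0, 0, 1]])

```text
time_s: 12.07
eef_pos: [480.2, -120.7, 13.9]
ee_rot: [0.003, 0.997, 0.073, 0.007]
force: [0.4, -0.2, 0.2]
grip_width: 0.97
```

Request:
play_rows(plan=[[0, 0, 0, 0, 0, 0, 1], [0, 0, 0, 0, 0, 0, 1], [0, 0, 10, 0, 0, 0, 1], [0, 0, 20, 0, 0, 0, 1], [0, 0, 25, 0, 0, 0, 1]])

```text
time_s: 12.48
eef_pos: [477.8, -119.6, 67.5]
ee_rot: [0.0, 0.997, 0.072, 0.003]
force: [0.2, 0.4, 0.1]
grip_width: 0.998
```

Request:
play_rows(plan=[[0, 0, 20, 0, 0, 0, 1], [0, 0, 10, 0, 0, 0.12, 1], [0, 0, 0, 0, 0, 0.12, 1], [0, 0, 0, 0, 0, 0.12, 1], [0, 0, 0, 0, 0, 0.12, 1]])

```text
time_s: 12.9
eef_pos: [480.0, -120.6, 108.0]
ee_rot: [0.003, 0.949, 0.315, 0.008]
force: [-0.2, -0.4, 0.2]
grip_width: 0.999
```

Request:
play_rows(plan=[[0, 0, 0, 0, 0, 0.12, 1], [0, 0, 0, 0, 0, 0.12, 1], [0, 0, 0, 0, 0, 0.12, 1], [0, 0, 0, 0, 0, 0.12, 1], [0, 0, 0, 0, 0, 0.12, 1]])

```text
time_s: 13.32
eef_pos: [480.3, -120.7, 112.2]
ee_rot: [0.002, 0.806, 0.591, 0.01]
force: [-0.4, -0.1, -0.3]
grip_width: 1.002
```

```bash
python3 look.py c5.png; python3 st.py
```

```text
[ 480.33718854 -120.67419939  112.18168625] [[ 0.3    0.954  0.017]
 [ 0.954 -0.301  0.009]
 [ 0.014  0.014 -1.   ]] [-0.492  0.374  1.752  0.019  1.005 -0.197] 13.3167
13.4167 [ 480.4 -120.8  112.1] y az -17.8 x az 72.2
[[ 0.305  0.952  0.017]
 [ 0.952 -0.305  0.009]
 [ 0.014  0.014 -1.   ]] [-0.492  0.374  1.752  0.019  1.005 -0.192]
```

View pics/c5.png

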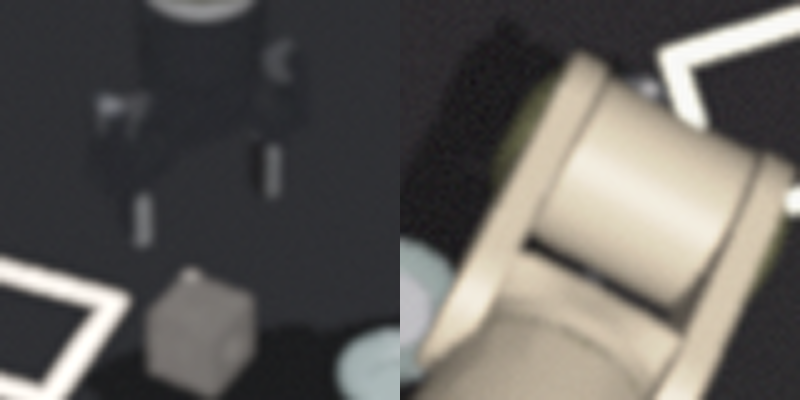

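Request:
play_rows(plan=[[0, 0, -5, -0.009, 0.017, 0.11, 1], [0, 0, -5, 0, 0, 0.11, 1], [0, 0, -5, 0, 0, 0.11, 1], [0, 0, 0, 0, 0, 0.1, 1], [0, 0, 0, 0, 0, 0, 1]])

```text
time_s: 13.83
eef_pos: [480.6, -120.8, 98.7]
ee_rot: [0.001, 0.665, 0.747, 0.0]
force: [-0.9, -0.2, 0.9]
grip_width: 1.003
```

```bash
python3 st.py; python3 - <<'E'
from h import *
ims=[cap('scene')['img'].astype(float) for _ in range(6)];c=cap('scene')
u,v=map(int,proj(c,[479,-120,25]));I=np.mean(ims,axis=0)[v-22:v+22,u-22:u+22]
I=np.clip((I-20)*2,0,255).astype(np.uint8)
cv2.imwrite('pics/c6.png',cv2.resize(I,(500,500),interpolation=cv2.INTER_CUBIC))
E
```

```text
13.8333 [ 480.6 -120.8   98.7] y az 6.7 x az 96.7
[[-0.116  0.993  0.001]
 [ 0.993  0.116 -0.001]
 [-0.001  0.001 -1.   ]] [-0.483  0.4    1.754  0.     0.986 -0.6  ]
```

View pics/c6.png

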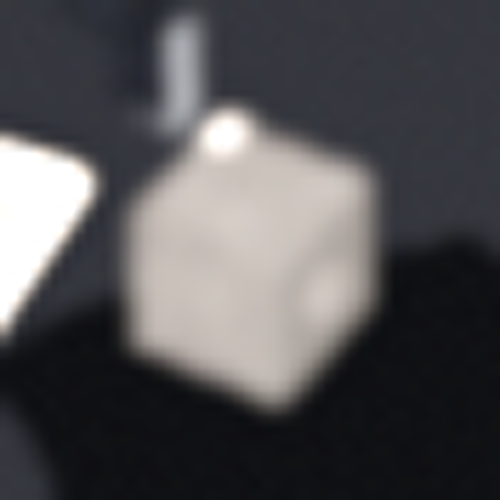

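The hole shows as the ellipse at crop (325,285), in the right-hand face facing about +y (az ~98°). Next: descend and regrasp.

Request:
play_rows(plan=[[-1, 1, -25, 0, 0, 0.01, 1], [0, 0, -25, 0, 0, 0.01, 1], [0, 0, -15, 0, 0, 0, 1], [0, 0, -5, 0, 0, 0, 1], [0, 0, 0, 0, 0, 0, 1]])

```text
time_s: 14.6
eef_pos: [480.6, -120.4, 27.7]
ee_rot: [0.003, 0.66, 0.751, 0.001]
force: [0.3, -1.1, 0.3]
grip_width: 0.998
```

```bash
python3 st.py
```

```text
14.6 [ 480.6 -120.4   27.7] y az 7.4 x az 97.4
[[-0.129  0.992  0.006]
 [ 0.992  0.129 -0.003]
 [-0.003  0.005 -1.   ]] [-0.482  0.516  1.807  0.     0.812 -0.612]
```

Request:
play_rows(plan=[[0, 0, -9, 0, 0.005, 0, 1], [0, 0, -5, 0, 0, 0, 1], [0, 0, 0, 0, 0, 0, 1], [0, 0, 0, 0, 0, 0, 1], [0, 0, 0, 0, 0, 0, -1]], grip_force=50)

```text
time_s: 15.02
eef_pos: [482.0, -121.1, 14.9]
ee_rot: [0.003, 0.661, 0.751, -0.001]
force: [-0.4, -0.7, 0.7]
grip_width: 0.885
```

Request:
play_rows(plan=[[0, 0, 0, 0, 0, 0, -1], [0, 0, 0, 0, 0, 0, -1], [0, 0, 0, 0, 0, 0, -1], [0, 0, 0, 0, 0, 0, -1], [0, 0, 0, 0, 0, 0, -1]])

```text
time_s: 15.43
eef_pos: [482.5, -121.3, 16.1]
ee_rot: [0.004, 0.661, 0.751, -0.0]
force: [-0.4, 0.4, -1.8]
grip_width: 0.574
```

Request:
play_rows(plan=[[0, 0, 0, 0, 0, 0, -1], [0, 0, 0, 0, 0, 0, -1], [0, 0, 0, 0, 0, 0, -1], [0, 0, 10, 0, 0, 0, -1], [0, 0, 25, 0, 0, 0, -1]])

```text
time_s: 15.85
eef_pos: [479.8, -120.1, 48.5]
ee_rot: [-0.001, 0.661, 0.751, -0.001]
force: [1.3, -0.4, -1.8]
grip_width: 0.578
```

```bash
python3 st.py
```

```text
15.85 [ 479.8 -120.1   48.5] y az 7.3 x az 97.3
[[-0.127  0.992 -0.003]
 [ 0.992  0.127 -0.001]
 [-0.001 -0.003 -1.   ]] [-0.481  0.481  1.792 -0.003  0.871 -0.607]
```

Request:
play_rows(plan=[[0, 0, 35, 0, 0, 0, -1], [0, 0, 38, 0, 0, 0, -1], [0, 0, 38, 0, 0, 0, -1], [0, 15, 38, 0, 0, -0.02, -1], [0, 25, 30, 0, 0, -0.02, -1]])

```text
time_s: 16.27
eef_pos: [476.4, -80.8, 235.3]
ee_rot: [-0.003, 0.677, 0.736, -0.002]
force: [1.7, -0.0, -1.6]
grip_width: 0.576
```

Request:
play_rows(plan=[[0, 38, 0, 0, 0, -0.02, -1], [0, 38, 0, 0, 0, -0.02, -1], [0, 38, 0, 0, 0, -0.02, -1], [0, 38, 0, 0, 0, -0.02, -1], [0, 30, 0, 0, 0, 0, -1]])

```text
time_s: 16.68
eef_pos: [476.6, 106.3, 248.5]
ee_rot: [0.006, 0.71, 0.704, 0.003]
force: [1.5, -0.8, -2.0]
grip_width: 0.577
```

Request:
play_rows(plan=[[0, 20, 0, 0.1, 0, 0, -1], [0, 0, 0, 0.12, 0, 0, -1], [0, 0, 0, 0.12, 0, 0, -1], [0, 0, 0, 0.12, 0, 0, -1], [0, 0, 0, 0.12, 0, 0, -1]])

```text
time_s: 17.1
eef_pos: [474.4, 138.7, 255.7]
ee_rot: [-0.2, 0.673, 0.679, 0.215]
force: [-0.6, 0.7, -2.1]
grip_width: 0.578
```

```bash
python3 st.py
```

```text
17.1 [474.4 138.7 255.7] y az 0.1 x az 91.0
[[-0.015  1.     0.018]
 [ 0.827  0.002  0.562]
 [ 0.562  0.023 -0.827]] [-0.26   0.209  1.687  0.586  1.427 -0.41 ]
```

Request:
play_rows(plan=[[0, 0, 0, 0.12, 0, 0, -1], [0, 0, 0, 0.12, 0, 0, -1], [0, 0, 0, 0.12, 0, 0, -1], [0, 0, 0, 0.12, 0, 0, -1], [0, 0, 0, 0.12, 0, 0, -1]])

```text
time_s: 17.52
eef_pos: [475.2, 136.4, 262.6]
ee_rot: [-0.39, 0.577, 0.581, 0.42]
force: [-1.1, -0.0, -1.5]
grip_width: 0.577
```

Request:
play_rows(plan=[[0, 0, 0, 0.12, 0, 0, -1], [0, 0, 0, 0.12, 0, 0, -1], [0, 0, 0, 0.07, 0, 0, -1], [0, 0, 0, 0, 0, 0, -1], [0, 0, 0, 0, 0, 0, -1]])

```text
time_s: 17.93
eef_pos: [475.4, 133.5, 263.4]
ee_rot: [-0.478, 0.506, 0.505, 0.511]
force: [0.6, 0.2, -1.8]
grip_width: 0.58
```

```bash
python3 st.py
```

```text
17.9333 [475.4 133.5 263.4] y az -2.0 x az 143.7
[[-0.031  0.999  0.035]
 [ 0.023 -0.035  0.999]
 [ 0.999  0.032 -0.022]] [-0.499  0.523  1.849  1.211  1.871 -0.893]
```

Request:
play_rows(plan=[[-3, 20, 0, 0.012, 0.016, 0, -1], [-3, 25, 0, 0.012, 0.016, 0, -1], [-3, 25, -5, 0, 0, 0, -1], [-3, 25, -15, 0, 0, 0, -1], [0, 20, -20, 0, 0, 0, -1]])

```text
time_s: 18.35
eef_pos: [465.2, 249.8, 228.8]
ee_rot: [-0.482, 0.509, 0.499, 0.51]
force: [0.8, 0.1, -1.7]
grip_width: 0.58
```

Request:
play_rows(plan=[[0, 10, -20, 0, 0, 0, -1], [0, 5, -20, 0, 0, 0, -1], [0, 0, -15, 0, 0, 0, -1], [0, 0, -8, 0, 0, 0, -1], [0, 0, 0, 0, 0, 0, -1]])

```text
time_s: 18.77
eef_pos: [463.3, 270.8, 165.8]
ee_rot: [-0.478, 0.506, 0.509, 0.507]
force: [-0.4, 0.5, -1.6]
grip_width: 0.581
```

```bash
python3 st.py
```

```text
18.7667 [463.3 270.8 165.8] y az -1.4 x az 136.2
[[-0.031  0.999  0.025]
 [ 0.03  -0.024  0.999]
 [ 0.999  0.032 -0.029]] [-0.223  0.694  1.934  1.384  1.642 -1.099]
```

Request:
play_rows(plan=[[0, 4, -12, 0.015, 0.015, 0, -1], [0, 3, -10, 0.01, 0.015, 0, -1], [0, 3, -7, 0.005, 0.005, 0, -1], [0, 0, 0, 0, 0, 0, -1], [0, 0, 0, 0, 0, 0, -1]])

```text
time_s: 19.18
eef_pos: [465.4, 280.6, 139.5]
ee_rot: [-0.492, 0.506, 0.496, 0.507]
force: [-0.9, -0.1, -1.6]
grip_width: 0.577
```

Request:
play_rows(plan=[[0, 0, 0, 0, 0, 0, -1], [0, 0, 0, 0, 0, 0, -1], [0, 0, 0, 0, 0, 0, -1]])

```text
time_s: 19.43
eef_pos: [465.8, 280.3, 140.8]
ee_rot: [-0.491, 0.505, 0.496, 0.507]
force: [0.3, 0.6, -1.5]
grip_width: 0.578
```

```bash
python3 st.py
```

```text
19.4333 [465.8 280.3 140.8] y az -1.4 x az 156.3
[[-0.007  1.     0.024]
 [ 0.003 -0.024  1.   ]
 [ 1.     0.007 -0.003]] [-0.201  0.772  1.916  1.411  1.645 -1.13 ]
```

Request:
play_rows(plan=[[-1, 0, -6, 0, 0.005, 0, -1], [-1, 0, -6, 0, 0, 0, -1], [0, 0, 0, 0, 0, 0, -1], [0, 0, 0, 0, 0, 0, -1], [0, 0, 0, 0, 0, 0, -1]])

```text
time_s: 19.85
eef_pos: [463.8, 280.0, 128.0]
ee_rot: [-0.492, 0.506, 0.495, 0.506]
force: [-0.7, -0.3, -2.4]
grip_width: 0.579
```

```bash
python3 st.py; python3 - <<'E'
from h import *
ims=[]
for n in('scene','top'):
    c=cap(n,n+'9.png');np.save(n+'9.npy',c,allow_pickle=True);g=[464.,271,128]
    print(n,proj(c,g)); u,v=map(int,proj(c,g)); ims.append(cv2.resize(c['img'][v-45:v+45,u-45:u+45],(400,400),interpolation=cv2.INTER_CUBIC))
cv2.imwrite('pics/c7.png',np.hstack(ims))
E
```

```text
19.85 [463.8 280.  128. ] y az -1.4 x az 125.0
[[-0.002  1.     0.025]
 [ 0.004 -0.025  1.   ]
 [ 1.     0.003 -0.003]] [-0.203  0.8    1.917  1.407  1.641 -1.155]
scene (np.float64(433.5727374262982), np.float64(203.5112318866272))
top (np.float64(210.18782291144083), np.float64(237.66646057041828))
```

View pics/c7.png

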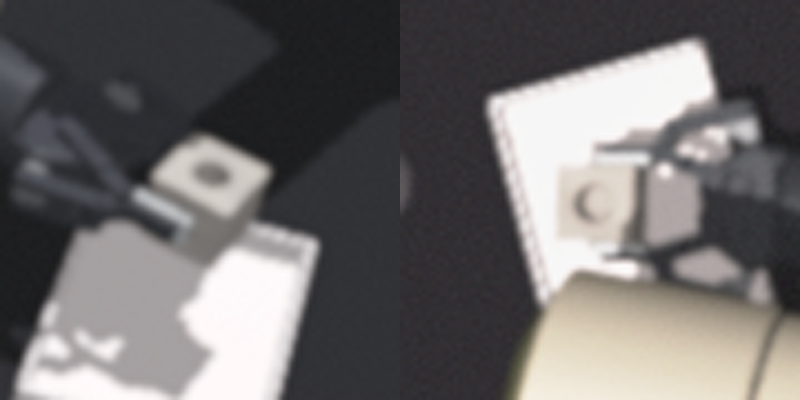

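View pics/scene9.png

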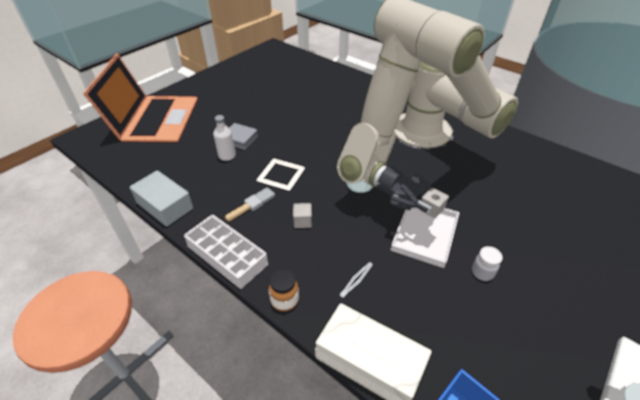

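```bash
python3 - <<'E'
from h import *
s=np.load('scene9.npy',allow_pickle=True).item();t=np.load('top9.npy',allow_pickle=True).item()
print(tri(s,(435.3,196.7),t,(208.2,237.7)))
E
```

```text
(array([463.63768159, 270.95387932, 153.77512253]), np.float64(1.2823074214605954))
```

```bash
python3 - <<'E'
from h import *
q=sense();print(q['dq'].round(4),q['force'],q['grip_width']);ctrl.finish_job()
E
```

```text
[ 0.0006 -0.0045  0.0004  0.      0.0016  0.0006] [-0.47451883  0.49202799 -1.58521807] 0.5785566482306018
the job is handed in; nothing more can be done
```

The taped block is held hole-up and level over the middle of the tray, and the job is handed in at about 20 s of the 67 s allowed.

- **Finding the hole:** I lifted the block and looked at its free faces; all were plain. I then set it down on clear bench, where a close view showed the hole in the face the jaws had been covering.
- **Turning it over:** I regripped the block on the other pair of faces and tilted it 90°.
- **Last checks:**
  - The hole is visible facing up in both cameras.
  - The hole centre triangulates to (463.6, 271.0, 153.8) mm, with the tray centre at about (463, 272).
  - The tool's tilt is under 0.5°.
  - There is about 100 mm of air above the tray floor and 78 mm above its rim.
  - The grip was steady at about 49 mm, and the arm was still with only the block's weight on it.
- **Other things on the bench:** In the last picture the other block, the tray and the other things appear unmoved. I judged this by eye, and the petri dish is partly hidden behind the wrist there.
- **What went less smoothly:** The first approach overshot by about 20 mm and was corrected. The first tilt ran into a wrist joint limit, so I did the final tilt sideways instead.

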